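# Cap the mixing beaker and press it onto the bench mixer

### The arm

A 6-joint arm with a two-finger parallel gripper is mounted at the origin on the work surface; the furniture and walls round the work are solid. World frame = base frame: x ahead of the robot, y to its left, z up, the work surface at z = 0. Lengths are in mm, angles in rad, forces in N, time in s.
With the tool pointing down it reaches from about 300 to 825 mm from the base axis. Payload 5.4 kg.
Tool frame: the origin (TCP) lies midway between the tips of the shut fingers; the grasp point (between the pads) lies 19 mm behind it; z points along the fingers, y is the direction in which the jaws open and shut (so a half turn about z gives the same grasp; the last joint's range is limited). The gripper opens to 92 mm and grips with 3 to 60 N. Pads are 20 mm wide; open, the fingers measure 128 mm over their backs; the gripper's body (75 mm by 189 mm) begins 69 mm behind the grasp point.
Start: joints at [-1.558, 0.158, 1.597, -0, 1.386, -0.21], TCP at [127.03, -560.776, 214.601] pointing down, gripper open.
Joint ranges: [-2.91, 2.91], [-0.94, 2.29], [0.18, 2.7], [-1.29, 4.43], [0.17, 2.64], [-3, 3]. Speed limits (rad/s): [2.57, 2.57, 3.14, 3.14, 3.14, 3.14].

### API

Orientations are given as a unit quaternion [x, y, z, w].
In Python, from station import manip, snapshot, camera_model, spot_in gives the robot as it stands.
- The arm moves only by the tool carry_out, never from a script. Its argument "deltas" is a list that holds one entry, the list of rows, each a list of 7 numbers: the turn, a rotation vector about the tool's x, y, z in degrees, then the shift along the tool's x, y, z in mm, then the closure, from -1 (fully open) to 1 (shut), so that 0 is half open. A call has exactly 5 rows; each row shifts and turns the pose as measured when the row begins, along the tool's axes as they then stand; what a row does not reach is not made up. A row lasts 1/8 s, in which the tool goes at most 62.5 mm and 10.7 degrees, less where a joint would pass 70% of its speed; a pose out of reach is approached as far as the arm can. A call is refused whole if a number of a shift passes 62.5 or a number of a turn 10.7, either way. A call with a gripper value outside its range is refused whole. The fingers move at their own pace and stop on an object; "newtons" is the grip in N (left out, the last holds). Time passes only in rows, so rows that do not move let the fingers close, or fill a call up. It gives the time, the measured TCP pose, the force and the opening at its end, in the units of the state.
- manip.observe(): the state, without advancing time (a new reading comes with each control period).
- snapshot(name): name is "side" or "top"; returns the picture (420x560x3 uint8, blue, green, red); there is no depth.
- camera_model(name): a dict with "camera_matrix" (3x3 intrinsics, pixels), "k1" (the pictures are not rectified: a ray, as slopes to the right and down, at radius r is drawn at 1 + k1 r^2 times it, then the intrinsics apply), "world_from_camera" (4x4, takes a point from camera to world coordinates). Camera axes: x right, y up, looking along -z (the intrinsics and any distortion apply to the point x, -y, -z); pixel columns grow to the right and rows downward; lengths in mm; the calibration is good to about 2 mm. A picture is of the moment at which its call begins. camera_model takes no time and is no camera call.
- manip.sign_off(): hands the job in, once; it reports no verdict.
Trained networks look in the newest picture that a camera, given by its name, has taken for a name from the list of things; names that differ only in an ending like _2 or _b are one class to them, and where a whole thing is asked for, a point or a joint stands for the part that bears it (a point fixed in the world has none). Each returns a list of dicts, best first, with "score" (0 to 1); they miss things now and then, are a little off and sometimes report something else, mostly with a low value. They report only what shows in the picture. A call takes as long as a camera call. They do not tell look-alikes from the thing itself.
- spot_in(name, camera): "location" ([row, column] in pixels, amid what is visible of it).
The state is a dict: "time": time; "q": joint angles; "qvel": joint speeds; "effort": joint torques, N m; "ee_pos": TCP position; "tcp_rot": TCP orientation; "ft_force": force on the tool from outside, world axes, zero at the start; "wrist_torque": the same for the moment, N m; "finger_gap": finger opening in mm.
Only numpy, scipy, OpenCV 4.12 (cv2) and the standard library are available. Lean on these libraries where they do the work, as an engineer would, in place of code of your own. Each camera call takes 0.05 s, during which the arm holds its last target.

### The job

Screw the beaker's cap shut, clockwise to its stop, while the beaker still sits in its stand; then lift the beaker out and, keeping it upright, carry it to the bench mixer. Turn it until its four foot ribs drop into the four slots of the mixer's collar, and push it down against the spring until it is fully home. Finish still gripping the beaker and pressing it down (the job ends with your hand on it, not let go), and leave the water pot, ink bottle and roll of tape where they are.

Things in the scene. Friction and masses are not known exactly. Their poses are not given: they have to be found in the camera images.
- stand: low fixed dark steel docking stand: a disc 108 mm across and 8 mm high carrying a castellated collar (bore 64 mm, outside 84 mm, top at 30 mm) with four slots 14 mm wide at its +x, +y, -x and -y sides, cut through to the outside. The beaker's foot stands on its floor, 8 mm up, its ribs in the slots with 2 mm play each side, so the stand keeps it from turning. Origin at the centre of the underside, z up; its position and yaw vary, and stand and mixer may change places
- mixer: fixed round grey motor base of a bench mixer, 136 mm across and 46 mm high, with a dark steel collar on top like the stand's: bore 64 mm, outside 84 mm, top at 75 mm, four slots 14 mm wide at its +x, +y, -x and -y sides (open to the outside), 29 mm deep. The beaker fits with any of its ribs in any slot. A small black speed dial is on its -x side. Origin at the centre of the underside, z up; its position and yaw vary
- mixer_mouth (a point): centre of the mixer collar's mouth, level with the collar's top, 75 mm above the table; axes as the mixer's
- drive_plate (a joint): the sprung rubber drive plate in the mixer's collar, 54 mm across: 0 = up (its top 17 mm below the collar's top), 0.008 m = fully pressed down, at its stop. It takes about 4 N to start it moving and 10 N to hold it fully down; the beaker's weight alone does not move it and it springs back when let go
- beaker_mid (a point): the white mixing beaker (round, 61 mm across, 114 mm tall with its cap, about 0.19 kg), at its centre, 57 mm above its underside; z up, x and y axes point through its four foot ribs. The ribs are 10 mm wide, reach out to 38 mm from the axis and run from 4 to 34 mm above the underside, with pointed lower ends. Its straight side ends at 54 mm and a shoulder narrows to the neck at 70 mm
- beaker_foot (a point): centre of the beaker's flat underside; axes as beaker_mid. In the stand it is 8 mm above the table; resting on the mixer's drive plate 58 mm; pressed fully home 50 mm
- cap_grip (a point): centre of the beaker's grey ribbed screw cap (45 mm diameter, 40 mm tall, from 74 to 114 mm above the beaker's underside), on the beaker's axis 94 mm above its underside; the place to grip, also for carrying. A white ridge on the cap's top points along the cap's x axis; it turns with the cap
- cap (a joint): turn of the cap on the beaker (captive, it does not come off): 0 = shut, at its stop, the ridge on its top in line with the small mark on the beaker's shoulder above the +x rib; grows as it is unscrewed counter-clockwise seen from above, to 1.4 rad. Starts 0.6 to 1.1 rad open; stiff, it takes 0.12 N m to turn and stays where it is left, also when the beaker is carried by the cap
- desk_chest: fixed wooden chest of drawers, 223 mm tall, further back between the places of stand and mixer. From its origin (middle of its underside) it reaches 127 mm towards the robot (to x = 0.506 m), 99 mm to +y and 85 mm to -y; a half-open top drawer, 147 to 210 mm up, reaches 161 mm to -y. Carry the beaker past in front of it or above it
- water_pot: loose turquoise plastic pot, 78 mm across, 85 mm tall, a bystander; origin at the centre of its underside
- ink_bottle: loose dark ink bottle with a white cap, 44 mm across, 92 mm tall, a bystander; origin at the centre of its underside
- masking_tape: loose roll of cream masking tape lying flat, 96 mm across, 24 mm tall, a bystander; origin at the centre of its underside
Mind the look-alikes: they are no part of the job. What is shaped like the part that bears beaker_mid but blue or green is not meant.

How it is judged (in metres and radians):
On the way, in this order (a step that is already met when the one before it is completed fails the run):
1. the cap is screwed shut while the beaker sits in its stand (value of joint cap below 0.12 rad and horizontal distance between beaker_foot and stand below 0.008 m and z of beaker_foot in the frame of stand below 0.012 m), for 0.1 s.
2. the beaker is lifted clear of the stand (z of beaker_foot in the frame of stand above 0.035 m and value of joint cap below 0.2 rad), for 0.1 s.
At the end, for the whole second after the job is handed in: Ends holding: beaker upright (0.1 rad) in the mixer collar, within 5 mm of its axis, ribs in slots (0.15 rad), drive plate pressed down over 5.5 of 8 mm, the beaker bearing on it with over 3 N, fingers on beaker or cap with over 3 N, cap shut within 0.2 rad (value of joint drive_plate above 0.0055 m and contact force between beaker and drive_plate above 3 N and horizontal distance between beaker_foot and mixer_mouth below 0.005 m and z of beaker_foot in the frame of mixer_mouth below -0.0215 m and angle between beaker_mid's own z axis and vertical below 0.1 rad and (angle between the x axis of beaker_mid and the x axis of mixer_mouth, either way round below 0.15 rad or angle between the x axis of beaker_mid and the y axis of mixer_mouth, either way round below 0.15 rad) and contact force between the fingers and beaker above 3 N and value of joint cap below 0.2 rad); the arm keeps its last pose, push and grip.
It fails at once if the beaker is tipped by more than 0.5 rad (angle between beaker_mid's own z axis and vertical above 0.5 rad).
It fails at once if a bystander (water pot, ink bottle, tape roll) is moved by more than 4 cm (distance of any of water_pot, ink_bottle, masking_tape from where it was at the start of the episode above 0.04 m).
It also fails if it takes over 48 s, if anything falls off the work surface, if the arm or the gripper's body presses on something with over 40 N, if the wrist force passes 120 N, or if a joint passes its speed limit or range.

## Working session

There is one attempt and no reset: what is moved stays moved. The work goes in short steps, Python scripts to look and compute and a tool call to move; the robot and the scene stay as the last step left them, time stands still between calls to the robot, and variables do not carry over. Pictures are saved under pics/ and viewed, and the job is handed in when it is done.

Besides the shell and the picture viewer there is one more tool, called after "Call:" as a command line: name --argument value ..., lists and objects as JSON in quotes. carry_out: Moves the arm, as the interface text tells. Its arguments: {"type":"object","properties":{"deltas":{"type":"array"},"newtons":{"type":"number"}},"required":["deltas"]}

```bash
ls; mkdir -p pics
python3 - <<'E'
from station import manip, snapshot, camera_model, spot_in
import cv2
print(manip.observe())
for n in ("side","top"):
    im=snapshot(n); cv2.imwrite(f"pics/{n}0.png",im)
    m=camera_model(n); print(n,m)
    for k in ("stand","mixer","beaker_mid","cap_grip","desk_chest","water_pot","ink_bottle","masking_tape"):
        try: print(k,[(round(d['score'],2),[round(float(v)) for v in d['location']]) for d in spot_in(k,n)][:4])
        except Exception as e: print(k,e)
E
```

```text
pics
{'time': 0.0, 'q': array([-1.55809592e+00,  1.59032717e-01,  1.59822031e+00, -2.98432699e-05,
        1.38621714e+00, -2.10107593e-01]), 'qvel': array([-1.48217714e-03, -6.45492320e-04,  1.92934576e-05, -6.77893220e-04,
        1.88564020e-04, -9.76749457e-04]), 'effort': array([-1.01692963e-04, -3.85571158e+01, -3.22112525e+01,  7.01545039e-02,
        3.76147439e-02, -1.11286081e-04]), 'ee_pos': array([ 127.01472948, -560.14952075,  213.6340856 ]), 'tcp_rot': array([ 9.93800246e-01,  1.11176392e-01,  7.79138895e-05, -9.35630925e-04]), 'ft_force': array([-0.30240024, -0.03342576,  0.31779782]), 'wrist_torque': array([-0.02131931,  0.00084072, -0.01406753]), 'finger_gap': 92.1987275367889}
side {'camera_matrix': array([[480.98670768,   0.        , 282.19320407],
       [  0.        , 480.98670768, 206.3110609 ],
       [  0.        ,   0.        ,   1.        ]]), 'k1': -0.10930892444236259, 'world_from_camera': array([[-8.89038658e-01,  1.63207232e-01, -4.27754210e-01,
        -1.03174219e+01],
       [-4.57298431e-01, -3.61653301e-01,  8.12456174e-01,
         1.15693164e+03],
[... 695 characters left out ...]
), 'k1': -0.04482448599731919, 'world_from_camera': array([[-1.51769474e-02,  9.96531885e-01, -8.18160270e-02,
         3.81560110e+02],
       [-9.99879168e-01, -1.48507498e-02,  4.59406166e-03,
         1.89519447e+02],
       [ 3.36309959e-03,  8.18758648e-02,  9.96636861e-01,
         1.49934315e+03],
       [ 0.00000000e+00,  0.00000000e+00,  0.00000000e+00,
         1.00000000e+00]])}
stand []
mixer [(0.98, [223, 426])]
beaker_mid [(0.77, [189, 146]), (0.66, [226, 224]), (0.6, [236, 280]), (0.57, [226, 165])]
cap_grip [(0.73, [186, 140]), (0.7, [240, 279]), (0.48, [229, 216])]
desk_chest [(0.23, [220, 427])]
water_pot [(0.72, [234, 339])]
ink_bottle []
masking_tape [(0.87, [171, 183])]
```

View pics/side0.png

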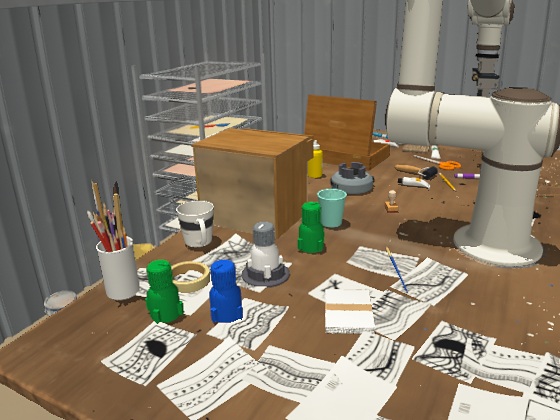

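View pics/top0.png

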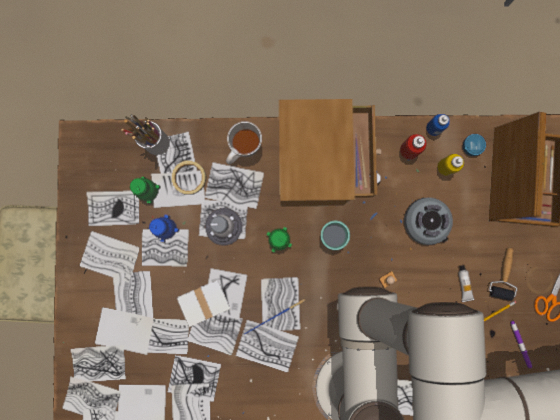

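```bash
cat > h.py <<'E'
import numpy as np, cv2
from station import manip, snapshot, camera_model, spot_in
def toworld(cam,uv,z):
    m=camera_model(cam);K=m['camera_matrix'];T=m['world_from_camera']
    uv=np.atleast_2d(np.array(uv,float))
    p=cv2.undistortPoints(uv[:,None],K,np.array([m['k1'],0,0,0.]))[:,0]
    d=np.c_[p[:,0],-p[:,1],-np.ones(len(p))]@T[:3,:3].T
    s=(z-T[2,3])/d[:,2]
    return T[:3,3]+d*s[:,None]
def topix(cam,P):
    m=camera_model(cam);K=m['camera_matrix'];T=m['world_from_camera']
    P=np.atleast_2d(np.array(P,float)); c=(P-T[:3,3])@T[:3,:3]
    c=c*[1,-1,-1]
    return cv2.projectPoints(c[:,None],np.zeros(3),np.zeros(3),K,np.array([m['k1'],0,0,0.]))[0][:,0]
def crop(im,r,c,h,f,name):
    p=im[max(0,r-h):r+h,max(0,c-h):c+h]
    cv2.imwrite(name,cv2.resize(p,None,fx=f,fy=f,interpolation=cv2.INTER_CUBIC))
E
python3 - <<'E'
from h import *
t=cv2.imread('pics/top0.png');s=cv2.imread('pics/side0.png')
a=[]
for im,r,c in ((t,225,223),(t,221,430),(s,255,265),(s,178,352)):
    h=32; a.append(cv2.resize(im[r-h:r+h,c-h:c+h],(290,290),interpolation=cv2.INTER_CUBIC))
cv2.imwrite('pics/crops0.png',np.vstack([np.hstack(a[:2]),np.hstack(a[2:])]))
print('cap top',toworld('top',[(219,224)],122), 'mixer',toworld('top',[(430,220)],75))
print('pot',toworld('top',[(335,236)],85),'green',toworld('top',[(280,239)],114),'tape',toworld('top',[(188,178)],24),'ink?',toworld('top',[(379,179)],92),'chest corner',toworld('top',[(280,200),(353,201),(376,195)],223))
E
```

```text
cap top [[455.49779038 359.46585771 122.        ]] mixer [[ 460.20288582 -209.46557956   75.        ]]
pot [[420.47748238  52.03711959  85.        ]] green [[413.99997601 199.9644044  114.        ]] tape [[592.53997423 458.93695423  24.        ]] ink? [[572.47703486 -70.0354143   92.        ]] chest corner [[506.50705878 197.78538131 223.        ]
 [501.41867971  19.48299098 223.        ]
 [515.33903696 -37.30956441 223.        ]]
```

View pics/crops0.png

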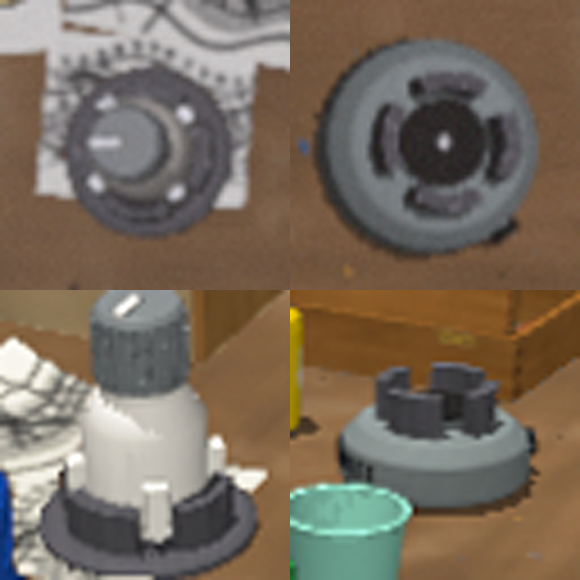

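Run:
```python
from h import *
t=cv2.imread('pics/top0.png');s=cv2.imread('pics/side0.png')
def big(im,r,c,h): return cv2.resize(im[r-h:r+h,c-h:c+h],(580,580),interpolation=cv2.INTER_CUBIC)
cv2.imwrite('pics/bk.png',big(t,226,222,22)); cv2.imwrite('pics/mx.png',big(t,221,430,29))
# rib blobs
for nm,pts in (('rib',[(106,102),(186,114),(178,192),(96,183)]),):
    px=[(191+x/4.53-.5,193+y/4.53-.5) for x,y in pts]
    print(px); w=toworld('top',px,42); print(w.round(1))
    c=w.mean(0);d=w-c; print(c, np.hypot(d[:,0],d[:,1]),np.degrees(np.arctan2(d[:,1],d[:,0])))
```

```text
[(213.89955849889625, 215.0165562913907), (231.55960264900662, 217.66556291390728), (229.79359823399557, 234.8841059602649), (211.69205298013244, 232.89735099337747)]
[[485.  383.4  42. ]
 [476.9 334.3  42. ]
 [429.1 339.5  42. ]
 [435.4 389.8  42. ]]
[456.61047357 361.75563444  42.        ] [35.71877123 34.13664409 35.32604252 35.14195282] [  37.32607706  -53.52191155 -141.03733491  127.16617995]
```

View pics/bk.png

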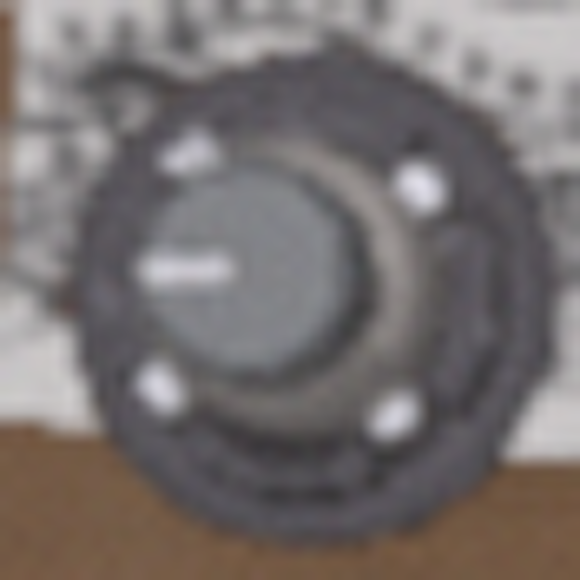

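View pics/mx.png

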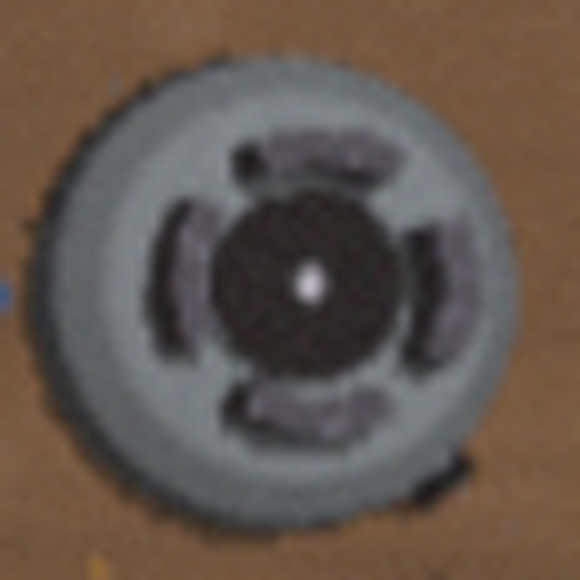

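```bash
cat > ov.py <<'E'
from h import *
def circ(c,r,z,n=60):
    a=np.linspace(0,2*np.pi,n); return np.c_[c[0]+r*np.cos(a),c[1]+r*np.sin(a),np.full(n,z)]
def collar(c,yaw,z):
    out=[]
    for k in range(4):
        b=yaw+np.pi/4+k*np.pi/2
        ho=np.pi/4-np.arcsin(7/42);hi=np.pi/4-np.arcsin(7/32)
        a=np.linspace(b-ho,b+ho,15);i=np.linspace(b+hi,b-hi,15)
        p=np.r_[np.c_[42*np.cos(a),42*np.sin(a)],np.c_[32*np.cos(i),32*np.sin(i)]]
        p=np.r_[p,p[:1]]; out.append(np.c_[p+np.array(c[:2]),np.full(len(p),z)])
    return out
def ribs(c,yaw,z0):
    out=[]
    for k in range(4):
        b=yaw+k*np.pi/2;R=np.array([[np.cos(b),-np.sin(b)],[np.sin(b),np.cos(b)]])
        p=np.array([[30,-5],[38,-5],[38,5],[30,5],[30,-5]])@R.T+np.array(c[:2])
        out.append(np.c_[p,np.full(5,z0+34)])
    return out
def draw(im,cam,polys,r,c,h,name,size=580):
    f=size/(2*h); b=cv2.resize(im[r-h:r+h,c-h:c+h],(size,size),interpolation=cv2.INTER_CUBIC)
    for P,col in polys:
        q=((topix(cam,P)+.5-[c-h,r-h])*f)
        cv2.polylines(b,[np.round(q*8).astype(int)],False,col,1,cv2.LINE_AA,3)
    return b
def mixer(c,yaw): 
    G=(0,255,0);Y=(0,255,255)
    return [(p,G) for p in collar(c,yaw,75)]+[(circ(c,27,58),Y),(circ(c,68,20),Y),(circ(c,1.5,58),(0,0,255))]
def beaker(c,yaw,cyaw=None,z=8):
    G=(0,255,0);Y=(0,255,255)
    o=[(p,G) for p in ribs(c,yaw,z)]+[(circ(c,22.5,z+114),Y),(circ(c,54,8),Y)]
    if cyaw is not None: o.append((np.array([[c[0],c[1],z+114],[c[0]+22*np.cos(cyaw),c[1]+22*np.sin(cyaw),z+114]]),(0,0,255)))
    return o
E
cat > v.py <<'E'
from ov import *
import sys
bx,by,byaw,cy,mx,my,myaw=map(float,sys.argv[1:8])
t=cv2.imread('pics/top0.png');s=cv2.imread('pics/side0.png')
r=np.radians
B=beaker((bx,by),r(byaw),r(cy));M=mixer((mx,my),r(myaw))
a=[draw(t,'top',B,226,222,26,0,400),draw(t,'top',M,221,430,30,0,400)]
b=[draw(s,'side',B,255,265,38,0,400),draw(s,'side',M,178,352,30,0,400)]
cv2.imwrite(sys.argv[8],cv2.resize(np.vstack([np.hstack(a),np.hstack(b)]),(600,600)) if 0 else np.hstack(a))
cv2.imwrite(sys.argv[8].replace('.png','s.png'),np.hstack(b))
E
python3 v.py 456.6 361.0 37.5 90 460.2 -209.5 41.4 pics/v1.png
```

```text
(no output)
```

View pics/v1.png

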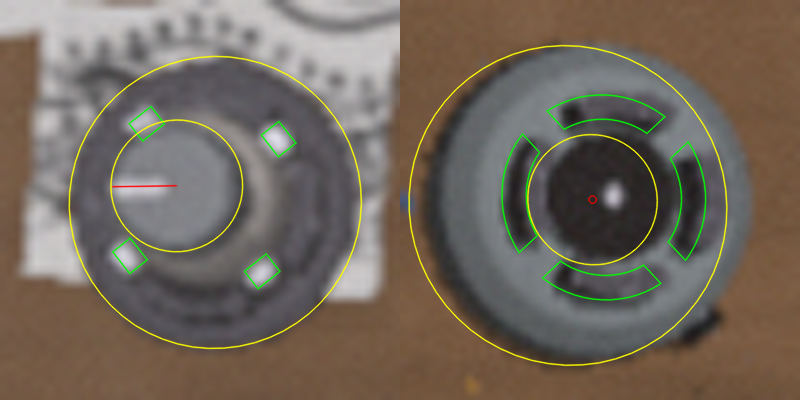

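View pics/v1s.png

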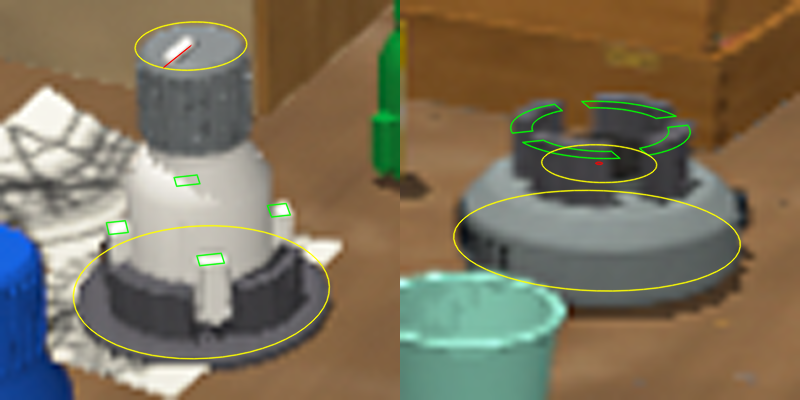

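```bash
python3 v.py 456.4 360.5 37.5 91 459.5 -219.5 41.4 pics/v2.png
python3 - <<'E'
from ov import *
t=cv2.imread('pics/top0.png')
g=t.min(2).astype(float)
px=[]
for p in topix('top',np.array([q[:4].mean(0) for q in ribs((456.4,360.5),np.radians(37.5),8)])):
    r,c=int(round(p[1])),int(round(p[0])); w=np.clip(g[r-3:r+4,c-3:c+4]-150,0,None); yy,xx=np.mgrid[r-3:r+4,c-3:c+4]
    px.append(((w*xx).sum()/w.sum(),(w*yy).sum()/w.sum()))
w=toworld('top',px,42);c=w.mean(0);d=w-c;print(np.array(px)-topix('top',np.array([q[:4].mean(0) for q in ribs((456.4,360.5),np.radians(37.5),8)])),c,np.hypot(d[:,0],d[:,1]),np.degrees(np.arctan2(d[:,1],d[:,0])))
r,c=224,219
w=np.clip(g[219:230,205:230]-170,0,None);yy,xx=np.mgrid[219:230,205:230]
m=w>0;pts=np.c_[xx[m],yy[m]];print(len(pts));W=toworld('top',pts,122)[:,:2];ww=w[m]
mu=(W*ww[:,None]).sum(0)/ww.sum();C=np.cov(W.T,aweights=ww);e,v=np.linalg.eigh(C);print('ridge',mu,np.sqrt(e),np.degrees(np.arctan2(v[1,1],v[0,1])))
E
```

```text
[[-0.79989876 -0.16963448]
 [-0.78797322  0.15887428]
 [-0.23720359  0.31037927]
 [-0.51865851  0.20471912]] [456.0743734  362.13159563  42.        ] [35.0211178  34.49530317 35.00831775 34.01224568] [  37.44260678  127.0446478  -141.7665685   -52.98818493]
7
ridge [455.69279448 373.91183085] [0.22746041 4.64449437] 89.36994436488538
```

View pics/v2.png

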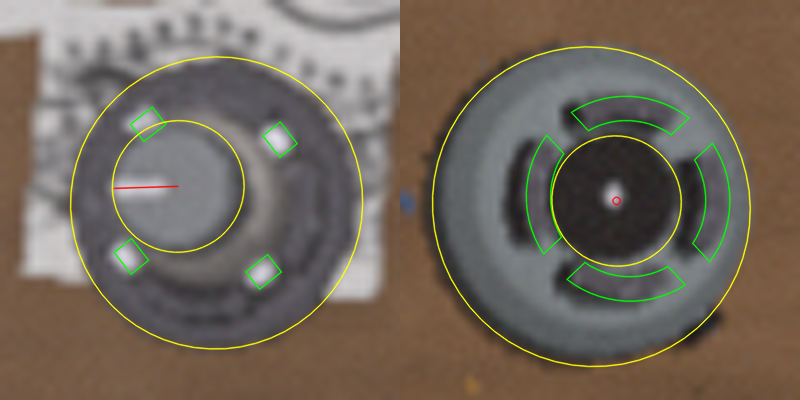

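View pics/v2s.png

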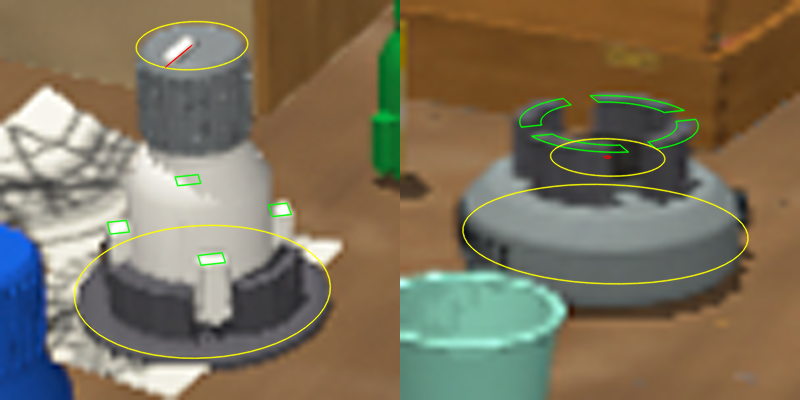

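```bash
cat > fit.py <<'E'
from ov import *
from scipy.optimize import minimize
def labels(cam,x,y,yaw,r,c,h,S=6,z0=46,z1=75,zp=58):
    L=np.zeros((2*h*S,2*h*S),np.uint8)
    def fill(P,v):
        q=(topix(cam,P)+.5-[c-h,r-h])*S
        cv2.fillPoly(L,[np.round(q*16).astype(np.int32)],int(v),cv2.LINE_8,4)
    cc=(x,y)
    fill(circ(cc,50,z0),1)           # base top around collar
    fill(circ(cc,32,z0),2)
    fill(circ(cc,27,zp),3)
    for z in np.arange(z0,z1,1.0):
        for p in collar(cc,yaw,z): fill(p,4)
        if z<zp+1 and z>=zp: fill(circ(cc,27,zp),3)
    for p in collar(cc,yaw,z1): fill(p,5)
    return L
def cost(p,im,cam,r,c,h):
    S=6
    L=labels(cam,p[0],p[1],np.radians(p[2]),r,c,h)
    g=cv2.cvtColor(im,cv2.COLOR_BGR2GRAY)[r-h:r+h,c-h:c+h].astype(float)
    A=np.stack([cv2.GaussianBlur(cv2.resize((L==k).astype(np.float32),(2*h,2*h),interpolation=cv2.INTER_AREA),(0,0),0.5).ravel() for k in range(1,6)],1)
    w=A.sum(1)>.98
    A=A[w];b=g.ravel()[w]
    sol=np.linalg.lstsq(A,b,rcond=None)[0]
    return ((A@sol-b)**2).mean(),sol
if __name__=='__main__':
    for cam,r,c in (('top',221,432),('side',174,352)):
        im=cv2.imread(f'pics/{cam}0.png')
        best=None
        for yaw in range(0,90,6):
          for dx in (-4,0,4):
            for dy in (-4,0,4):
              v=cost((460+dx,-218+dy,yaw),im,cam,r,c,24)[0]
              if best is None or v<best[0]: best=(v,(460+dx,-218+dy,yaw))
        o=minimize(lambda p:cost(p,im,cam,r,c,24)[0],best[1],method='Nelder-Mead',options=dict(initial_simplex=np.array(best[1])+np.array([[0,0,0],[2,0,0],[0,2,0],[0,0,3]]),xatol=.02,fatol=.01))
        print(cam,best,o.x.round(2),o.fun,cost(o.x,im,cam,r,c,24)[1].round())
E
python3 fit.py
```

```text
Traceback (most recent call last):
  File "fit.py", line 33, in <module>
    v=cost((460+dx,-218+dy,yaw),im,cam,r,c,24)[0]
      ~~~~^^^^^^^^^^^^^^^^^^^^^^^^^^^^^^^^^^^^
  File "fit.py", line 19, in cost
    L=labels(cam,p[0],p[1],np.radians(p[2]),r,c,h)
  File "fit.py", line 13, in labels
    for p in collar(cc,yaw,z): fill(p,4)
                               ~~~~^^^^^
  File "fit.py", line 6, in fill
    q=(topix(cam,P)+.5-[c-h,r-h])*S
       ~~~~~^^^^^^^
  File "h.py", line 11, in topix
    m=camera_model(cam);K=m['camera_matrix'];T=m['world_from_camera']
ValueError: time passes only in moves, steps and waits
```

```bash
python3 - <<'E'
from station import camera_model
import pickle; pickle.dump({n:camera_model(n) for n in ('side','top')},open('cam.pkl','wb'))
E
sed -i 's/^from station.*/from station import manip, snapshot, spot_in\nimport pickle\n_C=pickle.load(open("\.\/cam.pkl","rb"))\ndef camera_model(n): return _C[n]/' h.py; time python3 fit.py
```

```text
top (np.float64(280.5492799863234), (460, -218, 42)) [ 460.73 -218.05   39.83] 257.0063174216459 [126. 113.  46.  46.  85.]
side (np.float64(180.938764931601), (464, -222, 42)) [ 464.5  -224.69   40.32] 129.76483255535814 [159.  79.  33.  59.  99.]
real	0m24.295s
user	0m21.329s
sys	0m0.643s
```

```bash
cat > plan.py <<'E'
import numpy as np,sys
from scipy.spatial.transform import Rotation as R
from station import manip
def cur():
    o=manip.observe(); return o
def yaw(q):
    x=R.from_quat(q).as_matrix()[:,0]; return np.degrees(np.arctan2(x[1],x[0]))
def show():
    o=cur(); M=R.from_quat(o['tcp_rot']).as_matrix()
    print('t %.2f pos %s yaw %.2f zdir %s q6 %.2f F %s T %s gap %.1f'%(o['time'],o['ee_pos'].round(1),yaw(o['tcp_rot']),M[:,2].round(4),o['q'][5],o['ft_force'].round(1),o['wrist_torque'].round(2),o['finger_gap'])); return o
def rows(wps,o=None):
    # wps: list of (x,y,z,yaw,n)
    o=o or cur(); p=o['ee_pos'].copy();Rm=R.from_quat(o['tcp_rot'])
    out=[]
    for x,y,z,Y,n in wps:
        T=R.from_matrix(np.array([[np.cos(np.radians(Y)),np.sin(np.radians(Y)),0],[np.sin(np.radians(Y)),-np.cos(np.radians(Y)),0],[0,0,-1]]).T.T)
        t=np.array([x,y,z])
        for k in range(n,0,-1):
            d=Rm.inv().apply((t-p)/k); rv=(Rm.inv()*T).as_rotvec(degrees=True)/k
            out.append(np.r_[rv,d].round(1)); 
            p=p+Rm.apply(out[-1][3:]);Rm=Rm*R.from_rotvec(out[-1][:3],degrees=True)
    for i,r in enumerate(out): print(i,r.tolist())
    print('end',p.round(1),yaw(Rm.as_quat()))
if __name__=='__main__':
    show()
    if len(sys.argv)>1: rows(eval(sys.argv[1]))
E
python3 plan.py "[(430,-150,270,60,10),(430,150,270,90,6),(456,362,240,90,4)]"
```

```text
t 0.90 pos [ 127.  -560.8  214.6] yaw 12.77 zdir [-0. -0. -1.] q6 -0.21 F [-0.3 -0.6  0.5] T [0.02 0.   0.02] gap 91.7
0 [-0.0, 0.0, -4.7, 38.6, -33.4, -5.5]
1 [-0.0, 0.0, -4.7, 41.2, -30.1, -5.5]
2 [-0.0, 0.0, -4.7, 43.6, -26.6, -5.6]
3 [-0.0, 0.0, -4.7, 45.6, -22.9, -5.5]
4 [-0.0, 0.0, -4.7, 47.3, -19.1, -5.6]
5 [-0.0, 0.0, -4.7, 48.7, -15.2, -5.5]
6 [-0.0, 0.0, -4.8, 49.8, -11.2, -5.6]
7 [-0.0, 0.0, -4.7, 50.6, -6.9, -5.5]
8 [-0.0, 0.0, -4.8, 51.0, -2.8, -5.6]
9 [-0.0, 0.0, -4.7, 51.0, 1.5, -5.5]
10 [-0.0, 0.0, -5.0, 43.3, -25.0, -0.0]
11 [-0.0, 0.0, -5.0, 45.3, -21.2, -0.0]
12 [-0.0, 0.0, -5.0, 47.0, -17.1, -0.0]
13 [-0.0, 0.0, -5.0, 48.3, -13.0, -0.0]
14 [-0.0, 0.0, -5.0, 49.2, -8.7, -0.0]
15 [-0.0, 0.0, -5.0, 49.8, -4.4, -0.0]
16 [-0.0, 0.0, -0.0, 53.0, 6.5, 7.5]
17 [-0.0, 0.0, -0.0, 53.0, 6.5, 7.5]
18 [-0.0, 0.0, -0.0, 53.0, 6.4, 7.5]
19 [-0.0, 0.0, -0.0, 53.0, 6.5, 7.5]
end [456. 362. 240.] 89.96611728078697
```

Several things could be taken for the beaker. In the top picture they are: white body with grey cap (row 224, col 219), blue look-alike (228,163), and green look-alikes (188,145) and (239,279). I choose the white one, which sits in the dark stand. The close crop shows its four white ribs and the ridge pointing to +y. The mixer, with its dial at lower right, is at about (220,433).

Call:
carry_out --deltas '[[[0, 0, -4.7, 38.6, -33.4, -5.5, -1], [0, 0, -4.7, 41.2, -30.1, -5.5, -1], [0, 0, -4.7, 43.6, -26.6, -5.5, -1], [0, 0, -4.7, 45.6, -22.9, -5.5, -1], [0, 0, -4.7, 47.3, -19.1, -5.5, -1]]]' --newtons 30

```text
time: 1.52
ee_pos: [279.9, -351.2, 242.4]
tcp_rot: [0.949, 0.314, 0.0, 0.0]
ft_force: [0.5, 0.6, 0.5]
finger_gap: 91.7
```

Call:
carry_out --deltas '[[[0, 0, -4.7, 48.7, -15.2, -5.5, -1], [0, 0, -4.8, 49.8, -11.2, -5.5, -1], [0, 0, -4.7, 50.6, -6.9, -5.5, -1], [0, 0, -4.8, 51, -2.8, -5.5, -1], [0, 0, -4.7, 51, 1.5, -5.5, -1]]]'

```text
time: 2.15
ee_pos: [432.9, -136.8, 272.1]
tcp_rot: [0.861, 0.508, 0.001, 0.003]
ft_force: [0.5, -0.3, -0.1]
finger_gap: 91.8
```

```bash
python3 plan.py "[(430,150,270,90,6),(456,362,240,90,4)]"
```

```text
t 2.15 pos [ 432.9 -136.8  272.1] yaw 61.08 zdir [ 0.0044 -0.0036 -1.    ] q6 -0.07 F [ 0.5 -0.3 -0.1] T [-0.07 -0.05 -0.08] gap 91.8
0 [0.0, 0.0, -4.8, 41.6, -23.5, 0.2]
1 [0.1, 0.0, -4.8, 43.4, -20.0, 0.2]
2 [0.0, 0.0, -4.8, 45.0, -16.3, 0.2]
3 [0.1, 0.0, -4.8, 46.2, -12.4, 0.2]
4 [0.0, 0.1, -4.9, 47.0, -8.6, 0.2]
5 [0.1, 0.0, -4.8, 47.6, -4.5, 0.3]
6 [-0.0, 0.0, -0.0, 53.0, 6.5, 7.4]
7 [-0.0, 0.0, -0.0, 53.0, 6.5, 7.5]
8 [-0.0, 0.0, -0.0, 53.0, 6.5, 7.4]
9 [-0.0, 0.0, -0.0, 53.0, 6.5, 7.5]
end [456. 362. 240.] 89.98232492820459
```

Call:
carry_out --deltas '[[[0, 0, -4.8, 41.6, -23.5, 0.2, -1], [0, 0, -4.8, 43.4, -20, 0.2, -1], [0, 0, -4.8, 45, -16.3, 0.2, -1], [0, 0, -4.8, 46.2, -12.4, 0.2, -1], [0, 0, -4.9, 47, -8.6, 0.2, -1]]]'

```text
time: 2.78
ee_pos: [429.9, 110.0, 271.5]
tcp_rot: [0.731, 0.682, 0.002, 0.004]
ft_force: [0.8, -0.2, 0.1]
finger_gap: 91.7
```

Call:
carry_out --deltas '[[[0, 0, -4.8, 47.6, -4.5, 0.2, -1], [0, 0, 0, 53, 6.5, 7.4, -1], [0, 0, 0, 53, 6.5, 7.4, -1], [0, 0, 0, 53, 6.5, 7.4, -1], [0, 0, 0, 53, 6.5, 7.4, -1]]]'

```text
time: 3.4
ee_pos: [451.4, 379.2, 242.3]
tcp_rot: [0.701, 0.714, 0.004, 0.007]
ft_force: [0.5, 0.6, -0.2]
finger_gap: 92.1
```

```bash
python3 plan.py "[(456.1,361.8,220,90,1),(456.1,361.8,83,90,7)]"
```

```text
t 3.40 pos [451.4 379.2 242.3] yaw 91.06 zdir [ 0.0149 -0.0035 -0.9999] q6 0.48 F [ 0.5  0.6 -0.2] T [ 0.01 -0.06 -0.01] gap 92.1
0 [0.9, 0.2, 1.1, -17.4, 4.0, 22.4]
1 [-0.0, 0.0, -0.0, 0.0, 0.0, 19.6]
2 [-0.0, 0.0, -0.0, 0.0, 0.0, 19.6]
3 [-0.0, 0.0, -0.0, 0.0, 0.0, 19.6]
4 [-0.0, 0.0, -0.0, 0.0, 0.0, 19.5]
5 [-0.0, 0.0, -0.0, 0.0, 0.1, 19.6]
6 [-0.0, 0.0, -0.0, 0.0, 0.0, 19.5]
7 [-0.0, 0.0, -0.0, 0.0, 0.1, 19.6]
end [456.1 361.8  83. ] 89.96030455617168
```

Call:
carry_out --deltas '[[[0.4, 0.1, 0.6, -9, 2, 10, -1], [0.5, 0.1, 0.5, -8.4, 2, 12, -1], [0, 0, 0, 0, 0, 0, -1], [0, 0, 0, 0, 0, 0, -1], [0, 0, 0, 0, 0, 0, -1]]]'

```text
time: 4.03
ee_pos: [455.7, 361.3, 218.7]
tcp_rot: [0.707, 0.707, -0.001, -0.001]
ft_force: [-0.0, 0.5, 0.8]
finger_gap: 91.9
```

```bash
python3 plan.py "[(456.1,361.8,83,90,7)]"
python3 - <<'E'
from h import *
s=snapshot('side');t=snapshot('top')
def big(im,r,c,h): return cv2.resize(im[r-h:r+h,c-h:c+h],(400,400),interpolation=cv2.INTER_CUBIC)
cv2.imwrite('pics/pre.png',np.hstack([big(s,225,265,75),big(t,215,210,60)]))
E
```

```text
t 4.03 pos [455.7 361.3 218.7] yaw 89.96 zdir [-2.7e-03 -4.0e-04 -1.0e+00] q6 0.46 F [-0.   0.5  0.8] T [ 0.01 -0.04 -0.02] gap 91.9
0 [-0.0, 0.0, -0.0, 0.1, 0.1, 19.4]
1 [-0.0, 0.0, -0.0, 0.1, 0.1, 19.4]
2 [-0.0, 0.0, -0.0, 0.1, 0.1, 19.4]
3 [-0.0, 0.0, -0.0, 0.1, 0.1, 19.4]
4 [-0.1, 0.0, -0.0, 0.0, 0.1, 19.4]
5 [-0.0, 0.0, -0.0, 0.1, 0.1, 19.4]
6 [-0.1, 0.0, -0.0, 0.0, 0.1, 19.3]
end [456.1 361.8  83. ] 89.96399433370627
```

View pics/pre.png

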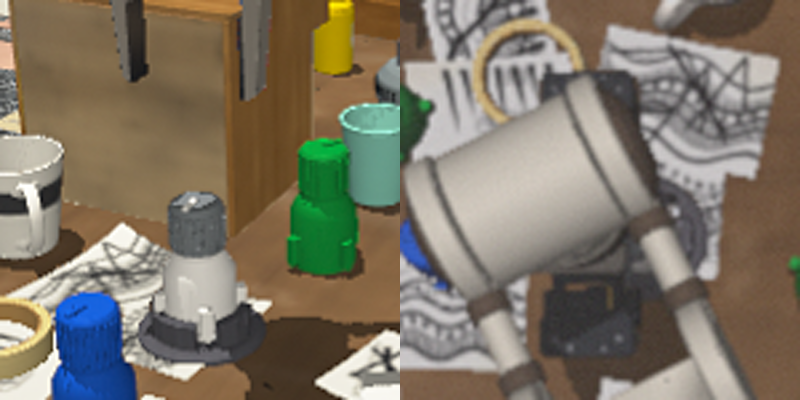

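The side crop shows the open fingers centred over the grey cap (cap at about crop 196,222), so I descend.

Call:
carry_out --deltas '[[[0, 0, 0, 0.1, 0.1, 25, -1], [0, 0, 0, 0.1, 0.1, 25, -1], [0, 0, 0, 0.1, 0.1, 25, -1], [0, 0, 0, 0.1, 0.1, 25, -1], [0, 0, 0, 0, 0, 0, -1]]]'

```text
time: 4.75
ee_pos: [457.6, 363.0, 119.2]
tcp_rot: [0.707, 0.707, 0.002, 0.0]
ft_force: [0.3, 0.2, 0.3]
finger_gap: 91.9
```

```bash
python3 plan.py "[(456.1,361.8,83,90,2)]"
```

```text
t 4.75 pos [457.6 363.  119.2] yaw 90.00 zdir [ 0.0027  0.0025 -1.    ] q6 0.46 F [0.3 0.2 0.3] T [-0.05 -0.1   0.01] gap 91.9
0 [0.1, -0.1, -0.0, -0.6, -0.8, 18.1]
1 [0.1, -0.0, -0.0, -0.7, -0.7, 18.0]
end [456.1 361.8  83. ] 89.99741018171459
```

Call:
carry_out --deltas '[[[0.1, 0, 0, -0.6, -0.8, 18, -1], [0.1, 0, 0, -0.6, -0.7, 18, -1], [0, 0, 0, 0, 0, 0, -1], [0, 0, 0, 0, 0, 0, 0], [0, 0, 0, 0, 0, 0, 1]]]' --newtons 8

```text
time: 5.38
ee_pos: [458.0, 362.9, 84.1]
tcp_rot: [0.707, 0.707, 0.003, -0.0]
ft_force: [-0.2, -0.4, 0.5]
finger_gap: 74.0
```

Call:
carry_out --deltas '[[[0, 0, 0, 0, 0, 0, 1], [0, 0, 0, 0, 0, 0, 1], [0, 0, 0, 0, 0, 0, 1], [0, 0, 0, 0, 0, 0, 1], [0, 0, 0, 0, 0, 0, 1]]]'

```text
time: 6.0
ee_pos: [458.5, 363.2, 85.1]
tcp_rot: [0.707, 0.707, 0.004, -0.0]
ft_force: [-1.0, -0.1, -1.4]
finger_gap: 44.9
```

```bash
python3 plan.py "[(456.1,361.8,83,90,2)]"
```

```text
t 6.00 pos [458.5 363.2  85.1] yaw 90.01 zdir [ 0.0049  0.0056 -1.    ] q6 0.46 F [-1.  -0.1 -1.4] T [-0.   -0.08  0.04] gap 44.9
0 [0.1, -0.2, 0.0, -0.7, -1.2, 1.0]
1 [0.2, -0.1, 0.0, -0.7, -1.2, 1.1]
end [456.1 361.8  83. ] 90.0091030964248
```

Call:
carry_out --deltas '[[[0.1, -0.1, 0, 0, 0, 0.5, 1], [0.1, -0.1, 0, 0, 0, 0.5, 1], [0, 0, 8, 0, 0, 0, 1], [0, 0, 8, 0, 0, 0, 1], [0, 0, 8, 0, 0, 0, 1]]]' --newtons 30

```text
time: 6.62
ee_pos: [458.8, 363.4, 85.1]
tcp_rot: [0.842, 0.54, 0.001, -0.0]
ft_force: [-1.4, -0.8, 1.4]
finger_gap: 44.6
```

```bash
python3 plan.py "[(458.5,363.2,84,40,3)]"
```

```text
t 6.62 pos [458.8 363.4  85.1] yaw 65.35 zdir [ 0.0017  0.0015 -1.    ] q6 0.89 F [-1.4 -0.8  1.4] T [-0.23  0.05  0.13] gap 44.6
0 [0.0, -0.0, 8.4, -0.1, -0.1, 0.4]
1 [0.0, -0.1, 8.5, -0.1, -0.0, 0.4]
2 [0.0, -0.0, 8.4, -0.1, -0.0, 0.3]
end [458.5 363.2  84. ] 40.046863683409185
```

Call:
carry_out --deltas '[[[0, 0, 8.4, -0.1, -0.1, 0.4, 1], [0, 0, 8.4, -0.1, 0, 0.4, 1], [0, 0, 6, -0.1, 0, 0.3, 1], [0, 0, 3, 0, 0, 0, 1], [0, 0, 0, 0, 0, 0, 1]]]'

```text
time: 7.25
ee_pos: [458.7, 362.6, 85.1]
tcp_rot: [0.943, 0.332, 0.001, 0.001]
ft_force: [-1.0, -0.4, 1.0]
finger_gap: 44.9
```

```bash
python3 plan.py "[(458.5,363.2,84,30,3)]"
```

```text
t 7.25 pos [458.7 362.6  85.1] yaw 38.79 zdir [ 0.0018 -0.0011 -1.    ] q6 1.36 F [-1.  -0.4  1. ] T [-0.19  0.07  0.04] gap 44.9
0 [0.0, -0.0, 2.9, 0.1, -0.2, 0.4]
1 [0.1, -0.0, 2.9, 0.0, -0.2, 0.3]
2 [0.0, -0.0, 3.0, 0.1, -0.2, 0.4]
end [458.5 363.3  84. ] 29.98984407899172
```

Call:
carry_out --deltas '[[[0, 0, 2, 0, -0.1, 0.3, 1], [0, 0, 2, 0, -0.1, 0.3, 1], [0, 0, 2, 0, -0.1, 0.3, 1], [0, 0, 2, 0, 0, 0, 1], [0, 0, 2, 0, 0, 0, 1]]]'

```text
time: 7.88
ee_pos: [458.1, 362.6, 85.2]
tcp_rot: [0.969, 0.245, 0.0, 0.001]
ft_force: [-1.4, 0.3, 3.6]
finger_gap: 44.5
```

```bash
python3 plan.py "[(458.5,363.2,84,25,2)]"
```

```text
t 7.88 pos [458.1 362.6  85.2] yaw 28.42 zdir [ 9.0e-04 -2.8e-03 -1.0e+00] q6 1.54 F [-1.4  0.3  3.6] T [-0.04  0.24  0.8 ] gap 44.5
0 [0.1, 0.0, 1.7, 0.3, -0.2, 0.6]
1 [0.1, 0.0, 1.7, 0.3, -0.1, 0.6]
end [458.5 363.2  84. ] 25.01935716124274
```

Call:
carry_out --deltas '[[[0, 0, 0, 0.1, -0.1, 0.5, 1], [0, 0, 0, 0.1, -0.1, 0.5, 1], [0, 0, 0, 0, 0, 0, 1], [0, 0, 0, 0, 0, 0, 1], [0, 0, -1.5, 0, 0, 0, 1]]]'

```text
time: 8.5
ee_pos: [458.3, 362.9, 85.2]
tcp_rot: [0.966, 0.259, 0.0, 0.002]
ft_force: [-1.8, -0.9, 3.3]
finger_gap: 44.4
```

```bash
python3 plan.py "[(458.5,363.2,84,25,2)]";  python3 - <<'E'
from h import *
s=snapshot('side')
def big(im,r,c,h): return cv2.resize(im[r-h:r+h,c-h:c+h],(560,560),interpolation=cv2.INTER_CUBIC)
cv2.imwrite('pics/cap.png',big(s,245,265,45))
E
```

```text
t 8.50 pos [458.3 362.9  85.2] yaw 30.05 zdir [ 0.0012 -0.0033 -1.    ] q6 1.51 F [-1.8 -0.9  3.3] T [-0.1   0.3   0.09] gap 44.4
0 [0.1, 0.0, 2.5, 0.2, -0.1, 0.6]
1 [0.1, 0.0, 2.6, 0.1, -0.0, 0.6]
end [458.5 363.2  84. ] 24.953588808381518
```

View pics/cap.png

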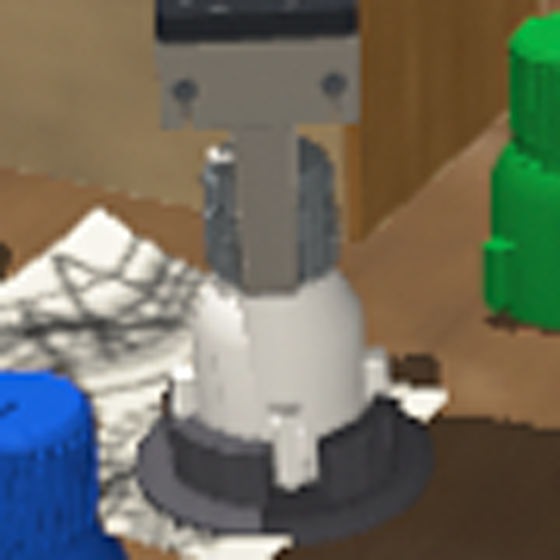

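Call:
carry_out --deltas '[[[0, 0, 0, 0, 0, -10, 1], [0, 0, 0, 0, 0, -15, 1], [0, 0, 0, 0, 0, -20, 1], [0, 0, 0, 0, 0, -25, 1], [0, 0, 0, 0, 0, -25, 1]]]'

```text
time: 9.18
ee_pos: [456.4, 362.3, 181.3]
tcp_rot: [0.966, 0.258, -0.003, 0.002]
ft_force: [-0.0, 0.9, -1.7]
finger_gap: 44.8
```

Call:
carry_out --deltas '[[[0, 0, 0, 0, 0, -25, 1], [0, 0, 0, 0, 0, -25, 1], [0, 0, 0, 0, 0, -10, 1], [0, 0, 0, 0, 0, 0, 1], [0, 0, 0, 0, 0, 0, 1]]]'

```text
time: 9.8
ee_pos: [456.8, 362.8, 246.6]
tcp_rot: [0.966, 0.258, -0.001, 0.001]
ft_force: [-0.3, 0.4, -2.6]
finger_gap: 44.3
```

```bash
python3 plan.py;  python3 - <<'E'
from h import *
s=snapshot('side');cv2.imwrite('pics/side1.png',s)
t=snapshot('top');cv2.imwrite('pics/top1.png',t)
def big(im,r,c,h): return cv2.resize(im[r-h:r+h,c-h:c+h],(400,400),interpolation=cv2.INTER_CUBIC)
cv2.imwrite('pics/lift.png',np.hstack([big(s,190,265,60),big(t,225,220,50)]))
E
```

```text
t 9.80 pos [456.8 362.8 246.6] yaw 29.85 zdir [-0.001  -0.0024 -1.    ] q6 1.52 F [-0.3  0.4 -2.6] T [-0.03 -0.07  0.  ] gap 44.3
```

View pics/lift.png

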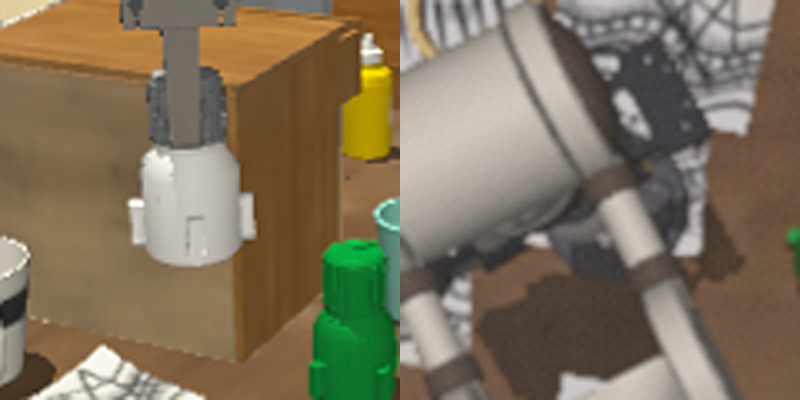

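```bash
cat > v3.py <<'E'
from ov import *
import sys
x,y,z=map(float,sys.argv[1:4]); name=sys.argv[4]; out=sys.argv[5]; r,c=int(sys.argv[6]),int(sys.argv[7])
s=cv2.imread(name)
ims=[]
for yaw in map(float,sys.argv[8:]):
    b=np.radians(yaw);polys=[]
    for k in range(4):
        a=b+k*np.pi/2; R=np.array([[np.cos(a),-np.sin(a)],[np.sin(a),np.cos(a)]])
        q=np.array([[38,-5],[38,5]])@R.T+[x,y]
        if np.cos(a-np.radians(118))<-.5: continue
        P=np.array([[*q[0],z+8],[*q[0],z+34],[*q[1],z+34],[*q[1],z+8]]);polys.append((P,(0,0,255)))
    polys+=[(circ((x,y),30.5,z),(0,255,0)),(circ((x,y),22.5,z+114),(0,255,255))]
    ims.append(draw(s,'side',polys,r,c,26,0,266 if len(sys.argv)>10 else 400))
cv2.imwrite(out,np.hstack(ims))
E
python3 v3.py 456.8 362.8 169.4 pics/side1.png pics/v3.png 195 262 28 32 36
```

```text
(no output)
```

View pics/v3.png

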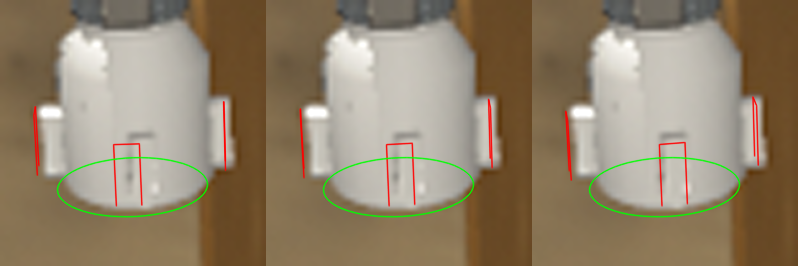

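Run:
```python
from h import *
s=cv2.imread('pics/side1.png')
a=cv2.resize(s[195:230,240:290],(800,560),interpolation=cv2.INTER_CUBIC)
a=np.clip((a.astype(float)-90)*1.6,0,255).astype(np.uint8)
cv2.imwrite('pics/z.png',a)
g=cv2.cvtColor(s,cv2.COLOR_BGR2GRAY); print(g[194:212,240:290:1][::2])
```

```text
[[109 109 107 120 169 197 195 189 171 171 180 184 188 191 195 197 197 196
  192 195 194 191 190 189 184 179 189 190 187 184 180 177 172 165 159 150
  142 169 197 197 174  72  78  80  80  83  82  79  76  78]
 [104 104 105 114 156 198 196 187 161 168 176 181 185 190 192 194 195 195
  192 194 186 164 179 189 191 186 185 189 186 184 180 176 172 166 159 149
  144 172 196 196 185 127  76  79  80  83  83  78  78  77]
 [109 108 108 104 138 199 195 191 173 164 173 179 182 186 190 192 193 193
  192 194 186 173 195 194 193 191 186 188 186 183 180 175 172 165 158 148
  143 170 197 197 186 134  74  79  80  83  83  78  77  77]
 [116 115 114 111 141 201 195 190 174 160 169 175 179 183 189 190 191 192
  191 194 182 163 195 194 194 194 193 187 186 183 179 175 171 165 158 150
  142 161 183 176 165 137  75  79  81  81  81  78  77  77]
 [117 118 116 114 142 205 210 189 179 158 167 174 176 182 186 188 189 192
  190 194 183 165 195 194 193 193 191 187 184 182 178 174 170 164 158 151
  139 116  71  71  73  77  79  78  79  80  80  78  77  77]
 [118 117 116 115 113 112 111 108 122 155 164 170 174 179 185 186 188 190
  191 193 181 164 202 194 193 196 199 185 185 182 178 174 170 165 158 150
  123  77  76  77  77  79  79  78  78  81  82  79  77  77]
 [116 116 116 115 114 113 112 110 108 118 149 167 174 178 182 185 186 188
  190 192 187 180 199 193 193 202 212 185 184 182 179 175 170 161 138  86
   88  82  78  76  77  79  79  78  78  82  83  79  78  77]
 [115 114 114 114 113 112 111 109 109 110 109 106 115 145 167 177 182 186
  190 190 190 191 192 194 196 193 187 181 173 161 145 120 113 114 109  89
   89  82  77  77  76  78  78  77  78  83  85  79  76  78]
 [115 115 115 113 113 113 111 110 110 110 110 110 110 110 111 112 113 113
  114 115 116 116 117 116 116 117 119 119 119 120 120 119 121 122 114  89
   90  83  78  77  76  78  79  78  78  83  85  79  77  79]]
```

View pics/z.png

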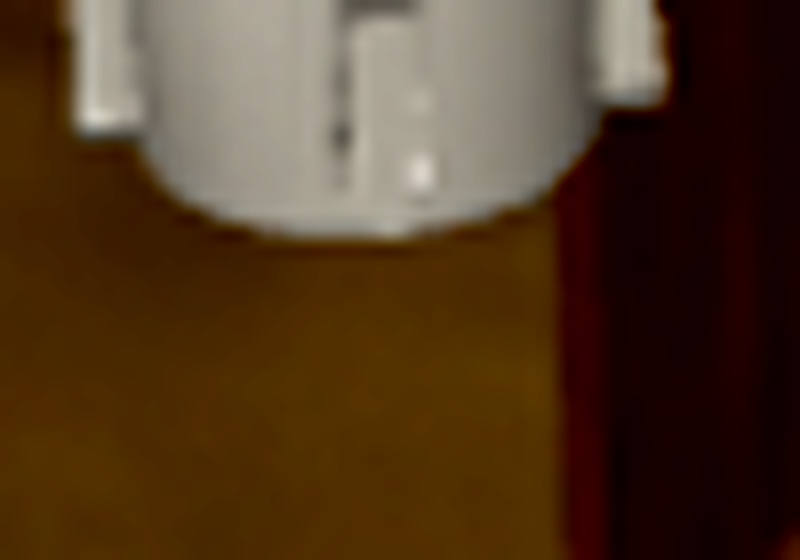

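```bash
python3 - <<'E'
from h import *
a=topix('side',[[464.5,-224.7,70]]);b=topix('side',[[463,-217,70],[460.7,-218,70]])
print(a-b)
print(topix('side',[[456.8,362.8,169.4+20]]))
E
python3 plan.py "[(430,250,250,32.5,4),(430,-100,250,32.5,11),(463,-217,260,32.5,5)]"
```

```text
[[ 0.37234489 -0.77723003]
 [-0.42457219 -0.77924481]]
[[260.92833277 195.93003884]]
t 9.90 pos [456.7 362.8 246.3] yaw 29.85 zdir [-0.0014 -0.0026 -1.    ] q6 1.52 F [ 0.2 -0.2 -2. ] T [-0.02  0.04  0.02] gap 43.9
0 [0.0, 0.0, -0.7, -19.8, 21.1, -0.8]
1 [0.0, 0.0, -0.7, -20.1, 20.9, -0.8]
2 [0.0, 0.1, -0.6, -20.3, 20.6, -0.9]
3 [0.1, 0.1, -0.7, -20.6, 20.5, -0.9]
4 [-0.0, -0.0, 0.0, -17.1, 26.8, -0.0]
5 [-0.0, -0.0, 0.0, -17.1, 26.8, -0.0]
6 [-0.0, -0.0, 0.0, -17.1, 26.8, -0.0]
7 [-0.0, -0.0, 0.0, -17.1, 26.8, -0.0]
8 [-0.0, -0.0, 0.0, -17.1, 26.8, -0.0]
9 [-0.0, -0.0, 0.0, -17.1, 26.8, -0.0]
10 [-0.0, -0.0, 0.0, -17.1, 26.8, -0.0]
11 [-0.0, -0.0, 0.0, -17.2, 26.8, -0.0]
12 [-0.0, -0.0, 0.0, -17.1, 26.9, -0.1]
13 [-0.0, -0.0, 0.0, -17.2, 26.8, -0.0]
14 [-0.0, -0.0, 0.0, -17.1, 26.9, -0.1]
15 [-0.0, -0.0, 0.0, -7.0, 23.3, -2.0]
16 [-0.0, -0.0, 0.0, -7.0, 23.3, -2.0]
17 [-0.0, -0.0, 0.0, -7.0, 23.3, -2.0]
18 [-0.0, -0.0, 0.0, -7.1, 23.2, -2.0]
19 [-0.0, -0.0, 0.0, -7.0, 23.3, -2.1]
end [ 463. -217.  260.] 32.54576911933366
```

Call:
carry_out --deltas '[[[0, 0, -0.7, -19.8, 21.1, -0.8, 1], [0, 0, -0.7, -20.1, 20.9, -0.8, 1], [0, 0, -0.7, -20.3, 20.6, -0.9, 1], [0, 0, -0.7, -20.6, 20.5, -0.9, 1], [0, 0, 0, -17.1, 26.8, 0, 1]]]'

```text
time: 10.52
ee_pos: [427.1, 214.9, 245.4]
tcp_rot: [0.959, 0.284, -0.005, 0.001]
ft_force: [0.1, -0.9, -1.3]
finger_gap: 44.1
```

Call:
carry_out --deltas '[[[0, 0, 0, -17.1, 26.8, 0, 1], [0, 0, 0, -17.1, 26.8, 0, 1], [0, 0, 0, -17.1, 26.8, 0, 1], [0, 0, 0, -17.1, 26.8, 0, 1], [0, 0, 0, -17.1, 26.8, 0, 1]]]'

```text
time: 11.15
ee_pos: [425.5, 51.0, 242.4]
tcp_rot: [0.959, 0.284, -0.008, 0.0]
ft_force: [0.0, -1.2, -2.3]
finger_gap: 44.5
```

```bash
python3 plan.py "[(430,-100,250,32.5,4),(463,-217,250,32.5,5)]"
```

```text
t 11.15 pos [425.5  51.  242.4] yaw 32.98 zdir [-0.0152 -0.0053 -0.9999] q6 0.84 F [ 0.  -1.2 -2.3] T [ 0.02 -0.07  0.03] gap 44.5
0 [-0.1, 0.2, 0.1, -19.6, 32.3, -1.7]
1 [-0.0, 0.2, 0.1, -19.6, 32.3, -1.7]
2 [-0.1, 0.2, 0.1, -19.5, 32.3, -1.8]
3 [-0.0, 0.3, 0.2, -19.4, 32.4, -1.8]
4 [-0.0, -0.0, -0.0, -7.0, 23.3, -0.0]
5 [-0.0, -0.0, -0.0, -7.0, 23.3, -0.0]
6 [-0.0, -0.0, -0.0, -7.0, 23.3, -0.0]
7 [-0.0, -0.0, -0.0, -7.0, 23.3, -0.0]
8 [-0.0, -0.0, -0.0, -7.0, 23.2, -0.1]
end [ 463. -217.  250.] 32.47531625664753
```

Call:
carry_out --deltas '[[[0, 0.2, 0.1, -19.6, 32.3, -1.7, 1], [0, 0.2, 0.1, -19.6, 32.3, -1.7, 1], [0, 0.2, 0.1, -19.5, 32.3, -1.8, 1], [0, 0.2, 0.1, -19.4, 32.4, -1.8, 1], [0, 0, 0, -7, 23.3, 0, 1]]]'

```text
time: 11.78
ee_pos: [434.2, -128.8, 246.0]
tcp_rot: [0.96, 0.28, -0.003, -0.003]
ft_force: [1.2, 0.5, -1.6]
finger_gap: 44.2
```

Call:
carry_out --deltas '[[[0, 0, 0, -7, 23.3, 0, 1], [0, 0, 0, -7, 23.3, 0, 1], [0, 0, 0, -7, 23.3, 0, 1], [0, 0, 0, 0, 0, 0, 1], [0, 0, 0, 0, 0, 0, 1]]]'

```text
time: 12.4
ee_pos: [452.5, -201.2, 241.4]
tcp_rot: [0.96, 0.278, -0.005, -0.007]
ft_force: [0.7, -0.5, -1.2]
finger_gap: 45.0
```

```bash
python3 plan.py "[(463,-217,200,32.5,5)]"
```

```text
t 12.40 pos [ 452.5 -201.2  241.4] yaw 32.31 zdir [-0.0137  0.0099 -0.9999] q6 0.34 F [ 0.7 -0.5 -1.2] T [-0.06 -0.07  0.05] gap 45.0
0 [-0.2, 0.1, -0.0, 0.1, 3.9, 8.2]
1 [-0.2, 0.1, -0.0, 0.1, 3.9, 8.2]
2 [-0.2, 0.1, -0.1, 0.1, 3.9, 8.3]
3 [-0.1, 0.0, -0.0, 0.1, 3.8, 8.3]
4 [-0.2, 0.1, -0.1, 0.1, 3.8, 8.2]
end [ 463. -217.  200.] 32.51167806949413
```

Call:
carry_out --deltas '[[[-0.2, 0.1, 0, 0.1, 3.9, 11, 1], [-0.2, 0.1, 0, 0.1, 3.9, 11, 1], [-0.2, 0.1, 0, 0.1, 3.9, 11, 1], [-0.2, 0.1, 0, 0.1, 3.9, 11, 1], [-0.1, 0.1, 0, 0.1, 3.8, 11, 1]]]'

```text
time: 13.02
ee_pos: [463.3, -215.8, 182.2]
tcp_rot: [0.96, 0.279, 0.002, -0.0]
ft_force: [-0.1, -0.2, -2.4]
finger_gap: 44.9
```

```bash
python3 plan.py "[(463,-217,175,32.5,3)]"
```

```text
t 13.03 pos [ 463.3 -215.8  182.2] yaw 32.45 zdir [ 0.0028  0.0012 -1.    ] q6 0.33 F [-0.1 -0.2 -2.4] T [-0.07  0.05 -0.01] gap 44.9
0 [0.0, -0.1, -0.0, -0.3, 0.3, 2.4]
1 [0.0, -0.0, -0.0, -0.3, 0.3, 2.4]
2 [0.0, -0.1, -0.0, -0.3, 0.2, 2.4]
end [ 463. -217.  175.] 32.44998162066102
```

Call:
carry_out --deltas '[[[0, 0, 0, -0.3, 0.3, 4, 1], [0, 0, 0, -0.3, 0.3, 4, 1], [0, 0, 0, 0, 0.3, 4, 1], [0, 0, 0, 0, 0, 0, 1], [0, 0, 0, 0, 0, 0, 1]]]'

```text
time: 13.65
ee_pos: [463.3, -217.1, 168.9]
tcp_rot: [0.96, 0.279, 0.001, -0.0]
ft_force: [-0.1, -0.2, -2.3]
finger_gap: 44.8
```

```bash
python3 plan.py
python3 - <<'E'
from h import *
s=snapshot('side');cv2.imwrite('pics/side2.png',s)
t=snapshot('top');cv2.imwrite('pics/top2.png',t)
def big(im,r,c,h,S=560): return cv2.resize(im[r-h:r+h,c-h:c+h],(S,S),interpolation=cv2.INTER_CUBIC)
cv2.imwrite('pics/mv.png',big(s,155,352,35))
cv2.imwrite('pics/mvt.png',big(t,221,432,50,400))
E
```

```text
t 13.65 pos [ 463.3 -217.1  168.9] yaw 32.44 zdir [ 0.0024  0.0017 -1.    ] q6 0.33 F [-0.1 -0.2 -2.3] T [-0.02 -0.04  0.09] gap 44.8
```

View pics/mv.png

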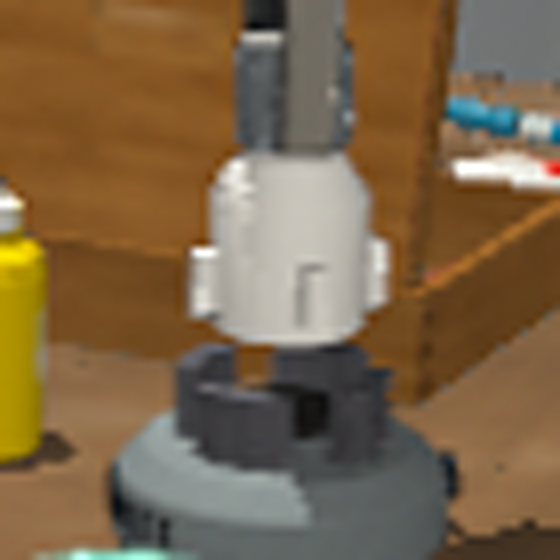

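View pics/mvt.png

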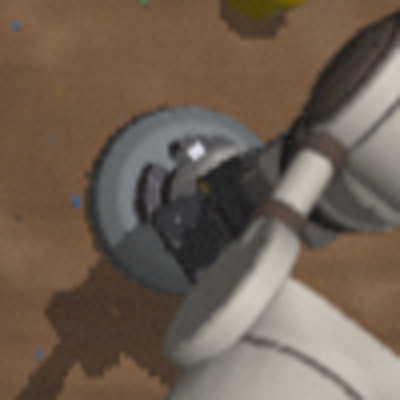

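```bash
cat > v4.py <<'E'
from ov import *
import sys
# args: bx by bz byaw mx my myaw out sx sy img
bx,by,bz,byaw,mx,my,myaw=map(float,sys.argv[1:8]);out=sys.argv[8];dx,dy=map(float,sys.argv[9:11]);src=sys.argv[11]
s=cv2.imread(src);polys=[]
b=np.radians(byaw)
for k in range(4):
    a=b+k*np.pi/2; R=np.array([[np.cos(a),-np.sin(a)],[np.sin(a),np.cos(a)]])
    if np.cos(a-np.radians(109))<-.5: continue
    q=np.array([[38,-5],[38,5],[30.5,-5]])@R.T+[bx,by]
    polys.append((np.array([[*q[0],bz+8],[*q[0],bz+34],[*q[1],bz+34],[*q[1],bz+8],[*q[0],bz+8]]),(0,0,255)))
polys+=[(circ((bx,by),30.5,bz),(0,0,255)),(circ((bx,by),30.5,bz+54),(255,0,255))]
polys+=[(p,(0,255,0)) for p in collar((mx,my),np.radians(myaw),75)]
for p in collar((mx,my),np.radians(myaw),75):
    for i in (0,14): 
        polys.append((np.array([p[i],p[i]-[0,0,29]]),(0,255,0)))
# shift
c,r,h,S=352,152,28,560;f=S/(2*h)
im=cv2.resize(s[r-h:r+h,c-h:c+h],(S,S),interpolation=cv2.INTER_CUBIC);o=im.copy()
for P,col in polys:
    q=(topix('side',P)+[dx,dy]+.5-[c-h,r-h])*f
    cv2.polylines(o,[np.round(q*8).astype(int)],False,col,1,cv2.LINE_AA,3)
cv2.imwrite(out,cv2.resize(np.hstack([im,o]),(800,400)) if 0 else o)
cv2.imwrite(out.replace('.png','r.png'),im)
E
python3 v4.py 463.3 -217.1 91.7 39.9 463 -217 40 pics/v4.png 0.4 -0.8 pics/side2.png
```

```text
(no output)
```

View pics/v4.png

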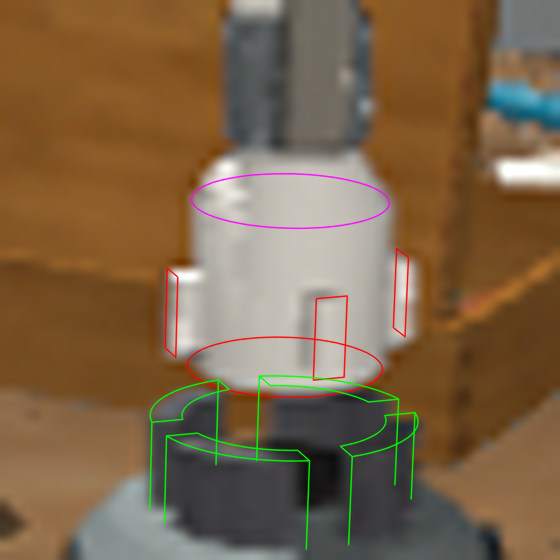

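View pics/v4r.png

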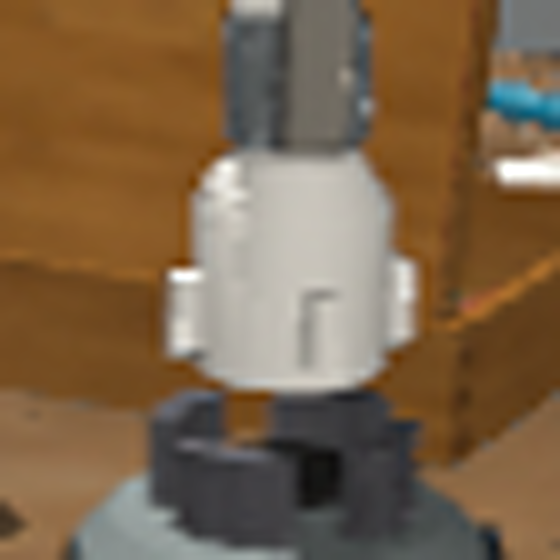

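Call:
carry_out --deltas '[[[0, 0, -0.9, 0.4, -0.3, 2, 1], [0, 0, -0.9, 0.4, -0.2, 2, 1], [0, 0, 0, 0, 0, 2, 1], [0, 0, 0, 0, 0, 0, 1], [0, 0, 0, 0, 0, 0, 1]]]'

```text
time: 14.38
ee_pos: [463.8, -216.2, 162.7]
tcp_rot: [0.955, 0.295, 0.001, -0.0]
ft_force: [0.8, -0.3, -1.5]
finger_gap: 44.6
```

```bash
python3 plan.py
python3 - <<'E'
from h import *
ss=[snapshot('side').astype(float) for _ in range(3)]
s=np.mean(ss,0); cv2.imwrite('pics/side3.png',s.astype(np.uint8)); print(np.abs(ss[0]-ss[1]).max())
g=s.mean(2)
for r in (150,152,156,158,160): print(r,'beaker',g[r,338:374].round().astype(int).tolist())
for r in (172,174,176,178): print(r,'collar',g[r,335:370].round().astype(int).tolist())
E
```

```text
t 14.38 pos [ 463.8 -216.2  162.7] yaw 34.37 zdir [ 0.0026  0.0015 -1.    ] q6 0.30 F [ 0.8 -0.3 -1.5] T [ 0.05 -0.01  0.01] gap 44.6
41.0
150 beaker [87, 85, 84, 83, 80, 135, 174, 169, 162, 183, 187, 181, 186, 190, 193, 194, 194, 194, 192, 189, 187, 181, 175, 166, 113, 73, 77, 79, 80, 83, 67, 62, 70, 74, 76, 75]
152 beaker [73, 77, 77, 89, 89, 129, 168, 166, 163, 181, 185, 182, 186, 190, 193, 194, 192, 193, 191, 189, 185, 180, 173, 161, 167, 190, 164, 108, 83, 81, 73, 64, 74, 77, 78, 79]
156 beaker [68, 66, 103, 171, 198, 183, 170, 169, 177, 183, 187, 186, 186, 189, 192, 194, 157, 167, 193, 216, 201, 176, 169, 158, 163, 189, 134, 78, 84, 84, 85, 97, 77, 65, 64, 63]
158 beaker [74, 69, 110, 176, 200, 177, 161, 167, 175, 180, 183, 185, 186, 189, 191, 183, 147, 167, 192, 189, 183, 175, 168, 156, 161, 191, 132, 68, 74, 75, 77, 76, 63, 60, 61, 62]
160 beaker [75, 72, 101, 166, 198, 179, 161, 164, 172, 177, 181, 184, 185, 188, 191, 182, 148, 168, 192, 190, 183, 174, 166, 154, 140, 129, 95, 70, 71, 72, 72, 66, 53, 58, 62, 64]
172 collar [126, 147, 165, 140, 77, 63, 61, 58, 59, 63, 64, 62, 63, 66, 67, 66, 66, 68, 49, 18, 21, 22, 26, 47, 57, 57, 60, 61, 52, 49, 65, 83, 99, 104, 104]
174 collar [155, 159, 160, 145, 103, 79, 68, 56, 58, 62, 65, 62, 63, 66, 67, 66, 66, 67, 53, 33, 32, 47, 52, 53, 53, 55, 60, 61, 57, 54, 64, 75, 77, 76, 92]
176 collar [146, 154, 155, 155, 156, 139, 91, 61, 54, 60, 64, 61, 62, 66, 67, 66, 65, 67, 68, 74, 79, 78, 68, 56, 53, 57, 61, 61, 56, 61, 72, 76, 75, 78, 79]
178 collar [142, 143, 144, 149, 154, 155, 154, 156, 147, 135, 126, 98, 74, 73, 77, 75, 72, 74, 75, 75, 75, 76, 76, 74, 71, 69, 73, 78, 75, 76, 83, 86, 87, 86, 84]
```

Run:
```python
from ov import *
def ext(P):
    q=topix('side',P); return q[:,0].min(),q[:,0].max()
zf=162.7-77.2
l,r=ext(circ((463.8,-216.2),30.5,zf+45,400));print('beaker pred',l,r,(l+r)/2, topix('side',[[463.8,-216.2,zf+45]]))
s=cv2.imread('pics/side3.png').astype(float);g=s.mean(2)
l,r=ext(circ((463,-217),42,73,400));print('collar pred',l,r,(l+r)/2,topix('side',[[463,-217,73]]))
for r in range(163,176): print(r,g[r,333:345].round().astype(int).tolist(),g[r,358:372].round().astype(int).tolist())
# base disc
l,r=ext(circ((463,-217),68,25,400));print('base pred',l,r,(l+r)/2,topix('side',[[463,-217,25]]))
for r in range(180,192,2): print(r,g[r,324:338].round().astype(int).tolist(),g[r,366:384].round().astype(int).tolist())
```

```text
beaker pred 341.8198243221108 361.5492367820358 351.6845305520733 [[351.66781196 149.07881135]]
collar pred 338.0506984997844 364.8279003316884 351.4392994157364 [[351.40874154 166.58946452]]
163 [74, 73, 72, 71, 73, 72, 73, 74, 88, 99, 100, 132] [185, 178, 150, 91, 64, 68, 69, 70, 70, 70, 70, 57, 46, 62]
164 [84, 81, 76, 75, 75, 75, 88, 102, 102, 90, 63, 55] [143, 101, 70, 53, 64, 73, 73, 71, 69, 68, 66, 55, 53, 62]
165 [98, 99, 99, 100, 98, 88, 92, 101, 95, 71, 52, 56] [49, 50, 55, 59, 66, 77, 77, 76, 74, 73, 71, 59, 64, 65]
166 [100, 100, 100, 100, 101, 92, 69, 69, 65, 52, 53, 58] [55, 54, 58, 60, 55, 50, 48, 57, 74, 77, 76, 65, 61, 64]
167 [103, 103, 104, 104, 104, 94, 69, 64, 61, 59, 60, 60] [57, 55, 57, 56, 51, 49, 47, 68, 75, 71, 72, 62, 53, 62]
168 [105, 105, 106, 107, 107, 95, 70, 60, 71, 104, 111, 98] [56, 53, 50, 50, 47, 51, 53, 68, 71, 67, 66, 51, 47, 61]
169 [109, 107, 107, 107, 109, 96, 70, 60, 54, 52, 57, 75] [49, 60, 55, 66, 65, 58, 54, 68, 72, 70, 67, 56, 59, 93]
170 [113, 112, 111, 109, 110, 99, 71, 64, 60, 55, 54, 56] [43, 56, 62, 63, 61, 58, 54, 57, 77, 83, 73, 81
[... 898 characters left out ...]
17, 49, 80, 98, 112, 126, 136] [91, 91, 91, 90, 88, 82, 83, 71, 100, 111, 110, 111, 111, 110, 108, 107, 106, 104]
184 [111, 111, 110, 110, 111, 112, 92, 35, 38, 48, 59, 50, 79, 81] [93, 91, 89, 87, 85, 80, 80, 101, 112, 113, 110, 109, 107, 106, 104, 103, 99, 99]
186 [113, 113, 114, 114, 112, 111, 103, 89, 74, 54, 59, 62, 79, 46] [92, 90, 89, 86, 83, 81, 69, 61, 51, 95, 106, 104, 103, 64, 46, 47, 48, 48]
188 [113, 115, 134, 141, 125, 119, 121, 112, 90, 107, 112, 109, 101, 70] [91, 90, 89, 86, 83, 72, 58, 51, 52, 52, 51, 50, 50, 50, 50, 50, 51, 51]
190 [142, 143, 146, 146, 151, 155, 158, 153, 148, 157, 152, 137, 140, 145] [91, 87, 81, 69, 57, 54, 54, 53, 52, 52, 52, 52, 51, 51, 52, 53, 53, 54]
```

Call:
carry_out --deltas '[[[0, 0, 0, 0.3, 0, 3, 1], [0, 0, 0, 0.3, 0, 3, 1], [0, 0, 0, 0, 0, 3, 1], [0, 0, 0, 0, 0, 2, 1], [0, 0, 0, 0, 0, 0, 1]]]'

```text
time: 15.15
ee_pos: [464.2, -215.7, 150.7]
tcp_rot: [0.955, 0.295, 0.001, -0.0]
ft_force: [0.5, 0.5, -1.4]
finger_gap: 44.4
```

```bash
python3 plan.py
```

```text
t 15.15 pos [ 464.2 -215.7  150.7] yaw 34.37 zdir [ 0.0023  0.0017 -1.    ] q6 0.30 F [ 0.5  0.5 -1.4] T [-0.07  0.04 -0.04] gap 44.4
```

Call:
carry_out --deltas '[[[0, 0, 0, 0, 0, 2, 1], [0, 0, 0, 0, 0, 2, 1], [0, 0, 0, 0, 0, 2, 1], [0, 0, 0, 0, 0, 0, 1], [0, 0, 0, 0, 0, 0, 1]]]'

```text
time: 15.78
ee_pos: [464.5, -216.2, 144.7]
tcp_rot: [0.955, 0.295, 0.002, 0.0]
ft_force: [0.4, -0.9, -2.3]
finger_gap: 44.8
```

```bash
python3 plan.py
python3 - <<'E'
from h import *
s=snapshot('side');cv2.imwrite('pics/side4.png',s)
cv2.imwrite('pics/ins.png',cv2.resize(s[125:190,320:385],(520,520),interpolation=cv2.INTER_CUBIC))
E
```

```text
t 15.78 pos [ 464.5 -216.2  144.7] yaw 34.37 zdir [ 3.1e-03  7.0e-04 -1.0e+00] q6 0.30 F [ 0.4 -0.9 -2.3] T [-0.09 -0.06 -0.02] gap 44.8
```

View pics/ins.png

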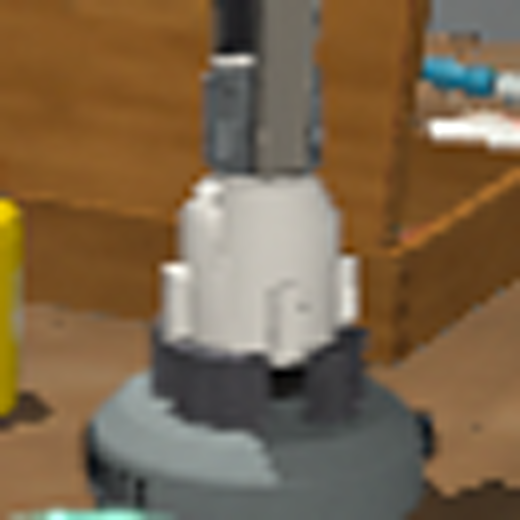

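The foot is inside the bore. The front rib's point (about 290,355 in the crop) is over the dark slot (about 287,380), and there is no contact force, so I continue.

Call:
carry_out --deltas '[[[0, 0, 0, 0, 0, 2, 1], [0, 0, 0, 0, 0, 2, 1], [0, 0, 0, 0, 0, 2, 1], [0, 0, 0, 0, 0, 0, 1], [0, 0, 0, 0, 0, 0, 1]]]'

```text
time: 16.45
ee_pos: [464.5, -216.2, 138.2]
tcp_rot: [0.955, 0.295, 0.002, 0.0]
ft_force: [-0.3, -0.7, -1.2]
finger_gap: 44.4
```

```bash
python3 plan.py
```

```text
t 16.45 pos [ 464.5 -216.2  138.2] yaw 34.37 zdir [ 2.9e-03  6.0e-04 -1.0e+00] q6 0.30 F [-0.3 -0.7 -1.2] T [-0.12 -0.01 -0.03] gap 44.4
```

Call:
carry_out --deltas '[[[0, 0, 0, 0, 0, 2, 1], [0, 0, 0, 0, 0, 2, 1], [0, 0, 0, 0, 0, 2, 1], [0, 0, 0, 0, 0, 2, 1], [0, 0, 0, 0, 0, 1, 1]]]' --newtons 45

```text
time: 17.08
ee_pos: [464.8, -216.3, 130.7]
tcp_rot: [0.955, 0.296, 0.002, 0.0]
ft_force: [-3.1, 1.8, 5.8]
finger_gap: 44.1
```

```bash
python3 plan.py
```

```text
t 17.07 pos [ 464.8 -216.3  130.7] yaw 34.38 zdir [ 3.2e-03  3.0e-04 -1.0e+00] q6 0.30 F [-3.1  1.8  5.8] T [0.3  0.53 0.07] gap 44.1
```

Call:
carry_out --deltas '[[[0, 0, 0, 0, -0.4, 2, 1], [0, 0, 0, 0, -0.3, 2, 1], [0, 0, 0, 0, 0, 2, 1], [0, 0, 0, 0, 0, 2, 1], [0, 0, 0, 0, 0, 2, 1]]]'

```text
time: 17.7
ee_pos: [465.1, -216.4, 126.9]
tcp_rot: [0.955, 0.296, 0.001, 0.001]
ft_force: [-6.4, 4.9, 16.6]
finger_gap: 44.3
```

```bash
python3 plan.py
```

```text
t 17.70 pos [ 465.1 -216.4  126.9] yaw 34.44 zdir [ 0.0034 -0.0011 -1.    ] q6 0.30 F [-6.4  4.9 16.6] T [0.97 1.57 0.03] gap 44.3
```

Call:
carry_out --deltas '[[[0, 0, 0, -0.2, -0.8, 2, 1], [0, 0, 0, -0.2, -0.8, 2, 1], [0, 0, 0, 0, -0.8, 2, 1], [0, 0, 0, 0, -0.5, 2, 1], [0, 0, 0, 0, -0.5, 2, 1]]]'

```text
time: 18.32
ee_pos: [464.8, -216.0, 126.8]
tcp_rot: [0.955, 0.297, 0.002, 0.004]
ft_force: [-5.1, 2.4, 14.8]
finger_gap: 44.1
```

```bash
python3 plan.py;python3 - <<'E'
from h import *
s=snapshot('side');cv2.imwrite('pics/side5.png',s)
cv2.imwrite('pics/ins2.png',cv2.resize(s[125:190,320:385],(520,520),interpolation=cv2.INTER_CUBIC))
E
python3 plan.py
```

```text
t 18.32 pos [ 464.8 -216.   126.8] yaw 34.51 zdir [ 0.0063 -0.0062 -1.    ] q6 0.30 F [-5.1  2.4 14.8] T [0.74 1.31 0.02] gap 44.1
t 18.38 pos [ 464.8 -216.   126.8] yaw 34.50 zdir [ 0.0063 -0.0062 -1.    ] q6 0.30 F [-6.4  3.5 15. ] T [ 0.68  1.27 -0.01] gap 43.9
```

View pics/ins2.png

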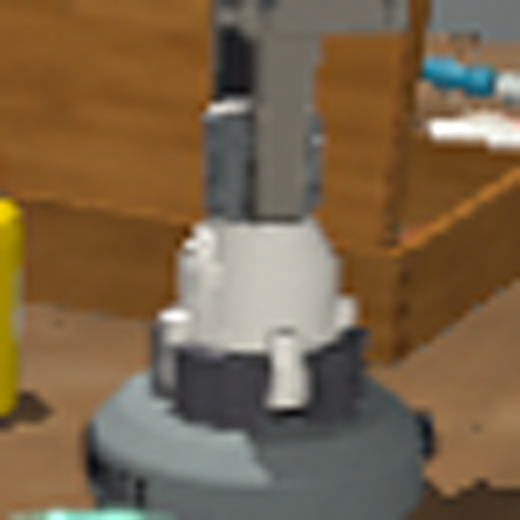

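Run:
```python
from station import manip
print(manip.sign_off())
```

```text
the job is handed in; nothing more can be done
None
```

I screwed the cap shut in the stand, carried the beaker in front of the chest to the mixer and pressed it into the collar. I then handed the job in still gripping and pressing. No verdict was reported, and about 18.4 s of the 48 s were used.

- **Cap:** I turned it about 62° clockwise until the wrist torque jumped to 0.8 N m at the stop, then eased off by 1.5°. The side picture showed the ridge's end on the +x rib's side. I saw no unscrewing torque after that. I did not measure the cap angle again after the lift.
- **Fit:** The beaker went into the bore and its ribs into the slots with no contact force. The last picture shows the visible ribs down in their slots.
- **Press:** The tool stopped at 126.8 mm, where the beaker should be fully home at 127.2 mm. The push was about 15 N down with a 45 N grip setting, and the tool was tilted about 0.01 rad.
- **Left over at the end:** About 7 N of sideways force remained after one correction. That suggests the beaker is leaning against the collar wall within its 1.5 mm play.
- **Disagreements:** The two cameras differed on the mixer's yaw (about 40° from the top, about 37° by hand from the side). My estimates of the beaker's yaw also varied by about 3°. Neither mattered for the fit.
- **Bystanders:** Nothing came near the water pot, ink bottle or tape on the planned path, but I did not measure their positions again at the end.

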